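# Register a chair rail in the squaring jig

## Robot

A 6-joint arm with a two-finger parallel gripper is mounted at the origin on the work surface. World frame = base frame: x ahead of the robot, y to its left, z up, the work surface at z = 0. Lengths are in m, angles in rad, forces in N, time in s.
With the tool pointing down it reaches from about 0.425 to 0.95 m from the base axis. Payload 3.5 kg.
Tool frame: the origin (TCP) lies at the very end of the fingers, on their centre line; the grasp point (between the pads) lies 19 mm behind it (ctrl.grip_point_offset is the distance from the TCP to the grasp point, in m); z points along the fingers, y is the line along which they close (so a half turn about z gives the same grasp; the last joint's range is limited). The gripper opens to 85 mm and grips with 20 to 120 N. Pads are 22 mm wide; open, the fingers measure 114 mm over their backs; the gripper's body (76 mm by 85 mm) begins 54 mm behind the grasp point. The pads swing forward as they close: fully open they stand 13 mm farther back than shut.
Start: joints at [-1.379, 0.286, 1.577, -0, 1.279, -0.15], TCP at [0.226, -0.636, 0.231] pointing down, gripper open.
Joint ranges: [-2.77, 2.77], [-0.9, 2.22], [0.21, 2.48], [-1.53, 4.67], [0.24, 2.81], [-2.84, 2.84]. Speed limits (rad/s): [2.79, 2.79, 3.14, 3.14, 3.14, 3.14].

## Interface

Orientations are given as a unit quaternion [x, y, z, w].
In Python, from plant import ctrl gives the robot as it stands. The module is installed in compiled form; this text tells all that it offers.
- The arm moves only by the shell command python3 -m pendant 'ROWS' [OPENING] [FORCE]. ROWS is JSON, a list of rows, each an object of numbers: "dx", "dy", "dz": the shift along the tool's x, y, z in cm; "twist": the turn about the tool's z in degrees. A call has 1 to 10 rows; each row is the pose to reach, as a shift and turn from the pose commanded when the call began, along the tool's axes at that moment; what a row does not reach only later rows make up. A row lasts 1/8 s, in which the tool goes at most 62.5 mm and 10.7 degrees, less where a joint would pass 70% of its speed; a pose out of reach is approached as far as the arm can. A call with a gripper value outside its range is refused whole. OPENING is the opening in per cent of the stroke, from 0 (shut) to 100 (fully open), set as the call begins (- or left out, the last holds). The fingers move at their own pace and stop on an object; FORCE is the grip in N (left out, the last holds). Time passes only in rows, so rows that repeat a pose let the fingers close. It gives the time, the measured TCP pose, the force, the opening and the grip force at its end, in the units of the state.
- ctrl.get_state(): the state, without advancing time (a new reading comes with each control period).
- ctrl.read_camera(name): name is "scene" or "top"; returns a dict with "img" (480x640x3 uint8, red, green, blue), "depth" (480x640 float32, m along the optical axis (not along the pixel's ray), 0 where there is no reading), "camera_matrix" (3x3 intrinsics, pixels), "xyz" and "rotation" of the camera in the world. Camera axes: x right, y up, looking along -z (the intrinsics and any distortion apply to the point x, -y, -z); pixel columns grow to the right and rows downward; lengths in m; the calibration is good to about 2 mm. A picture is of the moment at which its call begins.
- ctrl.sign_off(): hands the job in; it is judged then, once.
The state is a dict: "time": time; "qpos": joint angles; "dq": joint speeds; "joint_efforts": joint torques, N m; "eef_pos": TCP position; "tcp_rot": TCP orientation; "contact_force": force on the tool from outside, world axes, zero at the start; "wrist_torque": the same for the moment, N m; "opening": opening from 0.0 (shut) to 1.0 (fully open); "finger_force": force on a finger pad.
Only numpy, scipy, OpenCV 4.12 (cv2) and the standard library are available. Lean on these libraries where they do the work, as an engineer would, in place of code of your own. Each camera call takes 0.05 s, during which the arm holds its last target. There are 200 camera calls.

## Task

Push the walnut chair rail along the bench into the corner of the aluminium squaring jig, so that its long side lies flat against the long fence and its end butts against the fixed end stop, and push the sliding stop along the fence up against the rail's other end to trap it there. Only push with the fingers: do not pick up the rail, leave everything else on the bench where it is, and finish clear of it all.

Things in the scene. Friction and masses are not known exactly. Their poses are not given: they have to be found in the camera images.
- jig: aluminium L-shaped squaring jig fixed to the bench, bars 30 mm wide and high. Origin on the bench at the inside corner; +x points into the long fence (away from the robot), +y along the fence into the end stop, z up. The fence's face is x = 0, its bar runs from y = -380 to +30 mm; the end stop's face is y = 0, its bar runs from x = -80 to 0 mm.
- rail: dark walnut chair rail loose on the bench, 50 mm (its x) by 150 mm (its y) by 35 mm high, about 0.2 kg, two dark mortises on top; origin: centre of its underside. Starts on the robot's side of the fence, between end stop and sliding stop, turned at most 0.3 rad from the jig's axes.
- stop (a joint): travel in m (0 to 0.20) of the sliding stop, a pale wooden block on the long fence that slides along the jig's y and stays where left (friction about 3.5 N). Grows towards the end stop. Its face that meets the rail is at jig y = -0.300 + value, its back face at -0.330 + value.
- stop_back (a point): centre of the sliding stop's back face (the one away from the rail), 20 mm above the bench, at jig x = -22.5 mm; push here towards jig +y. The block is 30 mm long in y; its tongue spans jig x -45 to 0 mm, 2 to 43 mm above the bench; its bridge, 31 to 43 mm up, reaches over the fence to x = +32 mm.
- offcut: short walnut offcut block 45 x 60 x 35 mm, same wood as the rail but much shorter; bystander; origin: centre of its underside
- tape: roll of paper tape lying flat, 84 mm across, 24 mm high; bystander; origin: centre of its underside
- glue: white glue bottle standing, 54 mm across, 145 mm tall; bystander; origin: centre of its underside
- tacks: small steel tack cup, 64 mm across, 40 mm high; bystander; origin: centre of its underside
- hammer: hammer lying on the bench; bystander; origin at its underside
- driver: screwdriver lying on the bench; bystander; origin at its underside
- wax: amber wax jar, 72 mm across, 55 mm high; bystander; origin: centre of its underside
Mind the look-alikes: they are no part of the job. Of the things like the rail, leave any that is red; of the rest the larger one is meant.

How it is judged:
By the outcome, as a careful person would: the job done as asked, in the order asked, and still so for the second after the job is handed in, with the robot touching nothing.
It also fails if it takes over 45 s, if anything falls off the work surface, if the arm or the gripper's body presses on something with over 40 N, if the wrist force passes 120 N, or if a joint passes its speed limit or range.

## Working session

There is one attempt and no reset: what is moved stays moved. The work goes in short steps, Python scripts to look and compute and a shell command to move; the robot and the scene stay as the last step left them, time stands still between calls to the robot, and variables do not carry over. Pictures are saved under pics/ and viewed, at most 10 in all, crops included, and the job is handed in when it is done.

```bash
mkdir -p pics
cat > h.py <<'E'
import numpy as np, cv2
from plant import ctrl
def cam(n):
    c=ctrl.read_camera(n); return c
def w(c,u,v,z=None):
    K=c["camera_matrix"];R=np.array(c["rotation"]).reshape(3,3);o=np.array(c["xyz"])
    d=R@np.array([(u-K[0][2])/K[0][0],-(v-K[1][2])/K[1][1],-1.])
    if z is None: return o+d*c["depth"][int(v),int(u)]
    return o+d*(z-o[2])/d[2]
E
python3 - <<'E'
from h import *
for n in("top","scene"):
    c=cam(n); cv2.imwrite(f"pics/{n}0.png",c["img"][:,:,::-1]); np.savez(n+"0.npz",**{k:c[k] for k in("img","depth","camera_matrix","xyz","rotation")}); print(n,c["xyz"],c["rotation"],c["camera_matrix"],[k for k in c])
print(ctrl.get_state())
E
```

```text
top [0.48818209 0.05739429 1.28197526] [-0.03136895  0.03953178  0.71520397 -0.69709147] [[522.42496091   0.         313.09372144]
 [  0.         522.42496091 238.91127828]
 [  0.           0.           1.        ]] ['img', 'depth', 'camera_matrix', 'xyz', 'rotation']
scene [ 1.56091498 -0.16804822  0.81423734] [0.35066836 0.27776706 0.56492547 0.69335155] [[455.40191192   0.         311.9455778 ]
 [  0.         455.40191192 237.47275862]
 [  0.           0.           1.        ]] ['img', 'depth', 'camera_matrix', 'xyz', 'rotation']
{'time': 0.1, 'qpos': array([-1.37899085e+00,  2.87069119e-01,  1.57805732e+00,  5.08802418e-06,
        1.27861544e+00, -1.49980585e-01]), 'dq': array([ 0.00059785, -0.00099536, -0.002248  , -0.00045193,  0.00046839,
        0.00020536]), 'joint_efforts': array([ 7.75112785e-04, -4.07299447e+01, -2.93698275e+01, -1.24845596e-04,
        3.41374813e-03, -6.47897224e-06]), 'eef_pos': array([ 0.22616416, -0.63533792,  0.23007635]), 'tcp_rot': array([ 9.85432845e-01,  1.70061615e-01, -2.00362562e-05, -1.07442799e-03]), 'contact_force': array([-1.03835603,  0.20452058, -0.27267631]), 'wrist_torque': array([-0.00352763,  0.000347  , -0.00183947]), 'finger_force': 0.0, 'opening': 0.9989256061811661}
```

View pics/top0.png

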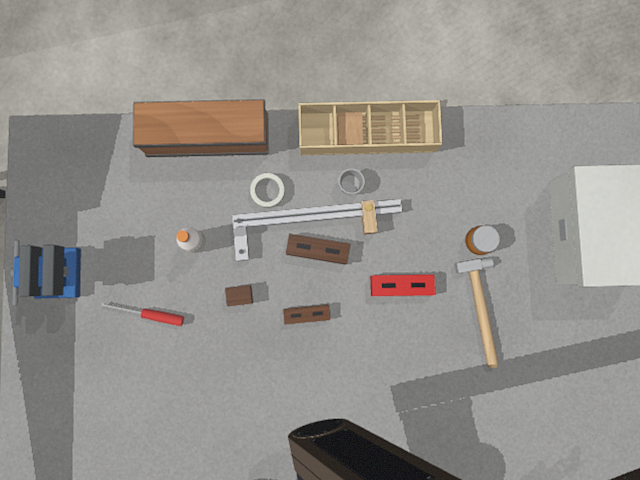

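View pics/scene0.png

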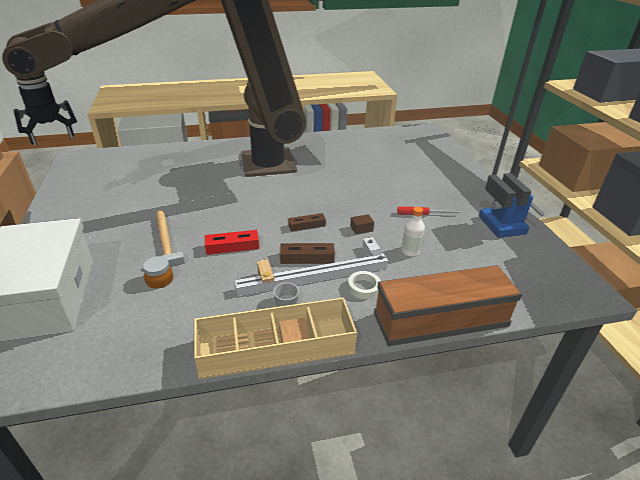

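The top view shows the jig corner near (247,225), with the fence running right to (401,205). The rail is at (318,249) and the sliding stop at (369,217). The red look-alike is at (402,285), the smaller one at (307,315), the offcut at (238,295) and the glue at (189,240).

```bash
cat > h.py <<'E'
import numpy as np, cv2
from scipy.spatial.transform import Rotation as Ro
from plant import ctrl
def w(c,u,v,z):
    K=c["camera_matrix"];R=Ro.from_quat(c["rotation"]).as_matrix();o=np.array(c["xyz"])
    d=R@np.array([(u-K[0][2])/K[0][0],-(v-K[1][2])/K[1][1],-1.])
    return o+d*(z-o[2])/d[2]
def mask_rect(c,m,z,roi):
    x0,y0,x1,y1=roi; k=np.zeros(m.shape,np.uint8); k[y0:y1,x0:x1]=m[y0:y1,x0:x1]
    cs,_=cv2.findContours(k,cv2.RETR_EXTERNAL,cv2.CHAIN_APPROX_NONE); q=max(cs,key=cv2.contourArea)[:,0,:]
    P=np.array([w(c,u,v,z)[:2] for u,v in q],np.float32)
    r=cv2.minAreaRect(P*1000); return r,cv2.boxPoints(r)
E
python3 - <<'E'
from h import *
c=dict(np.load("top0.npz")); im=c["img"].astype(int); hsv=cv2.cvtColor(c["img"],cv2.COLOR_RGB2HSV)
R,G,B=im[...,0],im[...,1],im[...,2]
brown=((R-B>15)&(R<140)).astype(np.uint8)
for n,roi in(("rail",(280,228,355,270)),("small",(275,298,335,330)),("offcut",(220,280,258,310))):
    r,b=mask_rect(c,brown,0.035,roi); print(n,r,b.round(0).tolist())
red=((R-B>100)&(G<80)).astype(np.uint8); print("red",mask_rect(c,red,0.035,(365,268,440,302)))
al=((im.min(2)>165)).astype(np.uint8)
r,b=mask_rect(c,al,0.03,(225,195,362,262));print("al",r,b.round(0).tolist())
wood=((R-B>45)&(R>150)).astype(np.uint8); r,b=mask_rect(c,wood,0.043,(355,195,385,240));print("stop",r,b.round().tolist())
crop=c["img"][190:275,220:415,::-1]; cv2.imwrite("pics/crop.png",cv2.resize(crop,None,fx=4,fy=4,interpolation=cv2.INTER_NEAREST))
E
```

```text
rail ((589.9312744140625, 30.966487884521484), (148.74864196777344, 50.566837310791016), 79.06322479248047) [[551.0, -37.0], [601.0, -47.0], [629.0, 99.0], [579.0, 109.0]]
small ((435.48480224609375, 61.585750579833984), (36.424198150634766, 109.73377990722656), 3.9705393314361572) [[414.0, 115.0], [421.0, 6.0], [457.0, 8.0], [450.0, 118.0]]
offcut ((483.9028625488281, 222.4479217529297), (43.934696197509766, 59.54643630981445), 5.581149101257324) [[459.0, 250.0], [465.0, 191.0], [509.0, 195.0], [503.0, 254.0]]
red (((497.8835754394531, -168.56893920898438), (150.47695922851562, 47.47087860107422), 88.51944732666016), array([[ 472.2121 , -243.16904],
       [ 519.6671 , -244.39557],
       [ 523.55505,  -93.96884],
       [ 476.10004,  -92.74231]], dtype=float32))
al ((668.583251953125, 78.57809448242188), (42.893096923828125, 314.8675537109375), 4.331700325012207) [[635.0, 234.0], [659.0, -80.0], [702.0, -77.0], [678.0, 237.0]]
stop ((663.6278076171875, -93.15483856201172), (77.12479400634766, 31.603673934936523), 4.894326210021973) [[624.0, -81.0], [627.0, -112.0], [703.0, -106.0], [701.0, -74.0]]
```

View pics/crop.png

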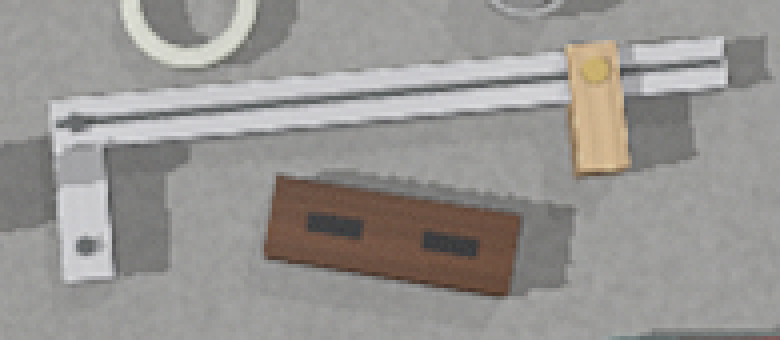

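Run:
```python
from h import *
c=dict(np.load("top0.npz"))
f=lambda x,y,z=.03:w(c,220+x/4-.4,190+y/4-.4,z)[:2]*1000
for n,p in dict(outcorner=(50,102),outend=(722,37),inend=(726,88),in570=(570,104),in120=(120,141),tipO=(64,282),tipI=(114,277),inTop=(105,144)).items(): print(n,f(*p).round(1))
print("stop",[f(*p,.043).round(1) for p in((567,44),(618,40),(630,168),(578,176))])
im=c["img"].astype(int); g=im.sum(2)/3
# sub-pixel: fence inner edge by column gradient, end-stop inner edge by row
P=[]
for u in list(range(255,358,4)):
    col=g[195:232,u]; d=np.diff(col); i=int(np.argmin(d[8:]))+8
    P.append(w(c,u,195+i+.5,.03)[:2]*1000)
P=np.array(P); k=np.polyfit(P[:,1],P[:,0],1); print("fence x=",k,"res",np.std(P[:,0]-np.polyval(k,P[:,1])),np.degrees(np.arctan(k[0])))
Q=np.array([w(c,235+int(np.argmin(np.diff(g[v,235:256])))+.5,v,.03)[:2]*1000 for v in range(232,257,2)]);k2=np.polyfit(Q[:,0],Q[:,1],1);print("stopface y=",k2,Q.round(0).tolist())
S=Ro.from_quat(ctrl.get_state()["tcp_rot"]).as_matrix();print(S.round(3))
```

```text
outcorner [676.7 235.4]
outend [ 706.6 -172.8]
inend [ 675.2 -173.9]
in570 [667.7 -78.9]
in120 [651.9 193.5]
tipO [567.7 228.2]
tipI [569.9 198.2]
inTop [650.3 202.6]
stop [array([702.3, -76.9]), array([ 704. , -107.7]), array([ 626.4, -112. ]), array([622.4, -80.7])]
fence x= [-5.64369300e-02  6.75321633e+02] res 10.85216588245227 -3.230171303175107
stopface y= [6.02449043e-02 1.64176361e+02] [[635.0, 204.0], [630.0, 201.0], [625.0, 201.0], [620.0, 201.0], [615.0, 201.0], [611.0, 202.0], [606.0, 202.0], [601.0, 199.0], [596.0, 199.0], [591.0, 199.0], [586.0, 199.0], [582.0, 200.0], [577.0, 200.0]]
[[ 0.942  0.335 -0.   ]
 [ 0.335 -0.942  0.002]
 [ 0.    -0.002 -1.   ]]
```

```bash
cat >> h.py <<'E'
C=np.array([649.5,203.]);A=np.radians(4.0);EX=np.array([np.cos(A),np.sin(A)]);EY=np.array([-np.sin(A),np.cos(A)])
def go(jx,jy,z):
    s=ctrl.get_state();M=Ro.from_quat(s["tcp_rot"]).as_matrix()
    p=np.append(C+jx*EX+jy*EY,z)/1000
    tw=-np.degrees(A-np.arctan2(M[1,0],M[0,0]))
    print("t",s["time"],"shift cm",(M.T@(p-s["eef_pos"])*100).round(2),"twist",tw.round(1))
def where():
    s=ctrl.get_state();d=s["eef_pos"][:2]*1000-C;print("jig",(d@EX).round(1),(d@EY).round(1),"z",(s["eef_pos"][2]*1000).round(1),"F",s["contact_force"].round(1))
E
python3 -c "
from h import *
where();go(-142,-168,150)"
```

```text
jig -480.8 -806.8 z 230.1 F [-1.   0.2 -0.3]
t 0.1 shift cm [ 49.79 -52.41   8.14] twist 15.6
```

```bash
python3 -m pendant '[{"dx":4.5,"dy":-5,"twist":8},{"dx":9,"dy":-10,"twist":15.6},{"dx":13.5,"dy":-14,"twist":15.6},{"dx":18,"dy":-19,"twist":15.6},{"dx":22.5,"dy":-23.5,"twist":15.6},{"dx":27,"dy":-28,"twist":15.6},{"dx":31.5,"dy":-33,"twist":15.6},{"dx":36,"dy":-38,"twist":15.6},{"dx":40.5,"dy":-42.5,"twist":15.6},{"dx":45,"dy":-47,"twist":15.6}]' 70; python3 -c "
from h import *
where();go(-142,-168,150)"
```

```text
jig -480.8 -806.8 z 230.1 F [-1.   0.2 -0.3]
t 0.1 shift cm [ 49.79 -52.41   8.14] twist 15.6$[0]: bad value
```

```bash
python3 -m pendant '[{"dx":4.5,"dy":-5,"dz":0,"twist":8},{"dx":9,"dy":-10,"dz":0,"twist":15.6},{"dx":13.5,"dy":-14,"dz":0,"twist":15.6},{"dx":18,"dy":-19,"dz":0,"twist":15.6},{"dx":22.5,"dy":-23.5,"dz":0,"twist":15.6},{"dx":27,"dy":-28,"dz":0,"twist":15.6},{"dx":31.5,"dy":-33,"dz":0,"twist":15.6},{"dx":36,"dy":-38,"dz":0,"twist":15.6},{"dx":40.5,"dy":-42.5,"dz":0,"twist":15.6},{"dx":45,"dy":-47,"dz":0,"twist":15.6}]' 70; python3 -c "
from h import *
where();go(-142,-168,150)"
```

```text
time: 1.35
eef_pos: [0.4819, -0.0637, 0.2312]
tcp_rot: [0.999, 0.035, 0.0, 0.0]
contact_force: [1.6, -0.3, 0.2]
opening: 0.702
finger_force: 0.0
jig -185.8 -254.4 z 231.2 F [ 1.6 -0.3  0.2]
t 1.35 shift cm [ 4.38 -8.64  8.12] twist -0.0
```

```bash
python3 -m pendant '[{"dx":2.2,"dy":-4.3,"dz":2,"twist":0},{"dx":4,"dy":-8,"dz":6,"twist":0},{"dx":4,"dy":-8,"dz":12,"twist":0},{"dx":4,"dy":-8,"dz":12,"twist":0}]' 70; python3 -c "
from h import *
where();go(-142,-168,6)"
```

```text
time: 1.85
eef_pos: [0.5113, 0.0181, 0.1058]
tcp_rot: [0.999, 0.035, -0.007, -0.001]
contact_force: [0.5, 0.6, 0.1]
opening: 0.697
finger_force: 0.0
jig -150.8 -174.8 z 105.8 F [0.5 0.6 0.1]
t 1.85 shift cm [ 1.01 -0.65  9.97] twist 0.0
```

```bash
python3 -m pendant '[{"dx":0.2,"dy":-0.2,"dz":5,"twist":0},{"dx":0.2,"dy":-0.2,"dz":9,"twist":0},{"dx":0.2,"dy":-0.2,"dz":9.7,"twist":0},{"dx":0.2,"dy":-0.2,"dz":9.7,"twist":0}]'
python3 - <<'E'
from h import *
where();go(-100,-168,6)
c=ctrl.read_camera("top");cv2.imwrite("pics/t1.png",cv2.resize(c["img"][170:350,200:440,::-1],None,fx=3,fy=3))
E
```

```text
time: 2.35
eef_pos: [0.5194, 0.0183, 0.0163]
tcp_rot: [0.999, 0.034, 0.001, 0.0]
contact_force: [0.3, 0.4, 0.7]
opening: 0.699
finger_force: 0.0
jig -142.7 -175.2 z 16.3 F [0.3 0.4 0.7]
t 2.35 shift cm [ 4.27 -0.72  1.04] twist -0.1
```

View pics/t1.png

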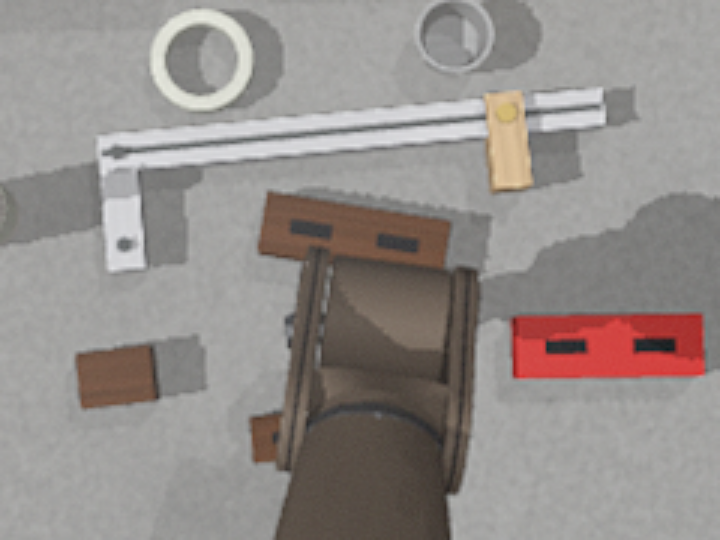

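The rail (crop px 355,228) is untouched and the gripper is down in front of it. I'll push it square now.

```bash
python3 -m pendant '[{"dx":0,"dy":-0.7,"dz":1.0,"twist":0},{"dx":0.8,"dy":-0.7,"dz":1.0,"twist":0},{"dx":1.6,"dy":-0.7,"dz":1.0,"twist":0},{"dx":2.3,"dy":-0.7,"dz":1.0,"twist":0},{"dx":3,"dy":-0.7,"dz":1.0,"twist":0},{"dx":3.6,"dy":-0.7,"dz":1.0,"twist":0},{"dx":4.2,"dy":-0.7,"dz":1.0,"twist":0},{"dx":4.7,"dy":-0.7,"dz":1.0,"twist":0},{"dx":4.7,"dy":-0.7,"dz":1.0,"twist":0}]'
cat >> h.py <<'E'
def rail(c,roi=(225,200,400,285)):
    im=c["img"].astype(int);R,G,B=im[...,0],im[...,1],im[...,2]
    m=((R-B>15)&(R<140)&(R-B<80)).astype(np.uint8)
    r,b=mask_rect(c,m,.035,roi);d=b-C;print("rail size",np.round(r[1],1),"corners jig",np.c_[d@EX,d@EY].round(1).tolist())
E
python3 - <<'E'
from h import *
where()
c=ctrl.read_camera("top");cv2.imwrite("pics/t2.png",cv2.resize(c["img"][170:350,200:440,::-1],None,fx=3,fy=3));rail(c)
E
```

```text
time: 3.52
eef_pos: [0.5648, 0.0292, 0.0044]
tcp_rot: [0.999, 0.035, 0.0, 0.0]
contact_force: [0.5, 0.7, 0.9]
opening: 0.697
finger_force: 0.0
jig -96.6 -167.5 z 4.4 F [0.5 0.7 0.9]
rail size [124.7 123.7] corners jig [[-173.2, -223.2], [-51.8, -246.6], [-28.2, -124.1], [-149.6, -100.7]]
```

View pics/t2.png

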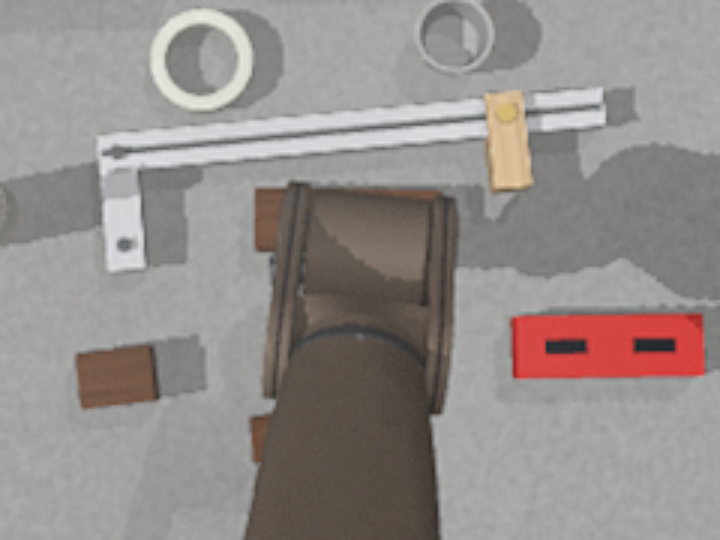

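The rail (crop px 345,215) is now nearly parallel to the fence. I'll push it slightly further, then back off, lift and look.

```bash
python3 -m pendant '[{"dx":0.4,"dy":0,"dz":0,"twist":0},{"dx":0.8,"dy":0,"dz":0,"twist":0},{"dx":0.8,"dy":0,"dz":0,"twist":0},{"dx":-2,"dy":0,"dz":0,"twist":0},{"dx":-3,"dy":0,"dz":-3,"twist":0},{"dx":-3,"dy":4,"dz":-9,"twist":0},{"dx":-3,"dy":10,"dz":-9,"twist":0},{"dx":-3,"dy":16,"dz":-9,"twist":0},{"dx":-3,"dy":16,"dz":-9,"twist":0}]' 0
python3 - <<'E'
from h import *
where()
c=ctrl.read_camera("top");cv2.imwrite("pics/t3.png",cv2.resize(c["img"][170:350,200:440,::-1],None,fx=3,fy=3));rail(c)
E
```

```text
time: 4.7
eef_pos: [0.5463, -0.1366, 0.0955]
tcp_rot: [0.999, 0.032, 0.001, 0.001]
contact_force: [0.0, 0.1, 0.5]
opening: 0.002
finger_force: 0.0
jig -126.6 -331.6 z 95.5 F [0.  0.1 0.5]
rail size [146.6  50.6] corners jig [[-83.4, -232.4], [-33.0, -237.2], [-19.1, -91.3], [-69.5, -86.5]]
```

View pics/t3.png

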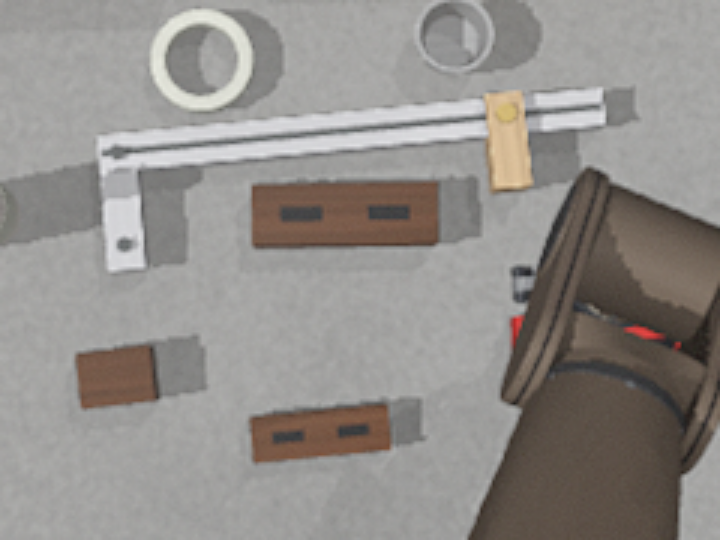

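Rail sits at jig centre (-51,-162), turned about -5°, with nothing else moved. Next I'll put the shut fingers behind its -y end.

```bash
python3 -c "
from h import *
go(-54,-260,12)"; python3 -m pendant '[{"dx":3,"dy":-3,"dz":0,"twist":0},{"dx":7.2,"dy":-7,"dz":0,"twist":0},{"dx":7.2,"dy":-7.1,"dz":1,"twist":0},{"dx":7.2,"dy":-7.1,"dz":1,"twist":0}]'; python3 -c "
from h import *
where();go(-54,-260,12)"
```

```text
t 4.75 shift cm [ 7.28 -6.96  8.27] twist -0.2
time: 5.25
eef_pos: [0.6107, -0.0548, 0.0824]
tcp_rot: [0.999, 0.036, -0.002, -0.001]
contact_force: [0.1, -0.6, -0.7]
opening: 0.003
finger_force: 0.0
jig -56.7 -254.5 z 82.4 F [ 0.1 -0.6 -0.7]
t 5.25 shift cm [0.29 0.56 7.04] twist 0.1
```

```bash
python3 -m pendant '[{"dx":0,"dy":0.1,"dz":1,"twist":0},{"dx":0,"dy":0.1,"dz":1,"twist":0},{"dx":0,"dy":0.1,"dz":1,"twist":0}]'; python3 -c "
from h import *
where();go(-54,-260,12)"
```

```text
time: 5.62
eef_pos: [0.6121, -0.0583, 0.0743]
tcp_rot: [0.999, 0.034, -0.0, -0.0]
contact_force: [-0.6, -0.2, 0.5]
opening: -0.001
finger_force: 0.0
jig -55.5 -258.1 z 74.3 F [-0.6 -0.2  0.5]
t 5.625 shift cm [0.16 0.19 6.23] twist -0.1
```

```bash
python3 -m pendant '[{"dx":0.1,"dy":0.2,"dz":3,"twist":0},{"dx":0.1,"dy":0.2,"dz":6.2,"twist":0},{"dx":0.1,"dy":0.2,"dz":6.2,"twist":0},{"dx":0.1,"dy":-0.5,"dz":6.2,"twist":0},{"dx":0.1,"dy":-1.2,"dz":6.2,"twist":0},{"dx":0.1,"dy":-2,"dz":6.2,"twist":0},{"dx":0.1,"dy":-3,"dz":6.2,"twist":0},{"dx":0.1,"dy":-4,"dz":6.2,"twist":0},{"dx":0.1,"dy":-5,"dz":6.2,"twist":0},{"dx":0.1,"dy":-6,"dz":6.2,"twist":0}]'
python3 - <<'E'
from h import *
where()
c=ctrl.read_camera("top");cv2.imwrite("pics/t4.png",cv2.resize(c["img"][170:350,200:440,::-1],None,fx=3,fy=3))
E
```

```text
time: 6.88
eef_pos: [0.6091, 0.003, 0.0123]
tcp_rot: [0.999, 0.035, -0.0, 0.0]
contact_force: [-0.3, -2.0, 0.8]
opening: -0.003
finger_force: 0.8
jig -54.2 -196.7 z 12.3 F [-0.3 -2.   0.8]
```

View pics/t4.png

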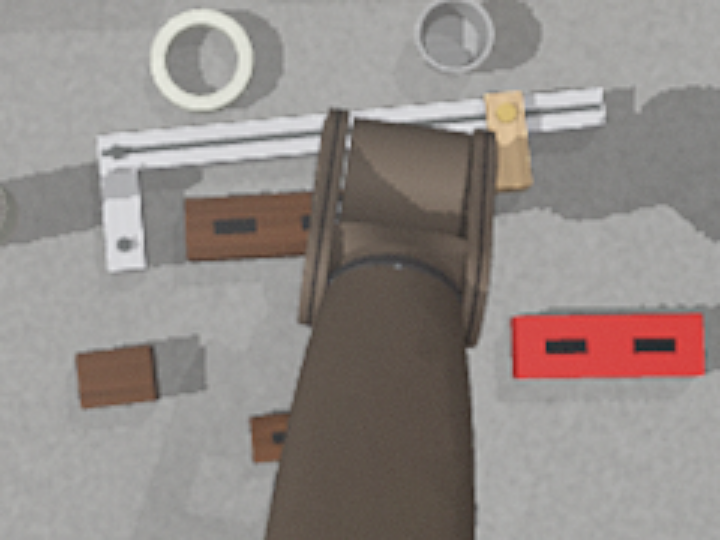

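The rail (left end at crop px 185, row 228) is sliding well and is now parallel to the jig, about 33 mm from the end stop. I'll keep pushing.

```bash
python3 -m pendant '[{"dx":0,"dy":-0.7,"dz":0,"twist":0},{"dx":0,"dy":-1.4,"dz":0,"twist":0},{"dx":0,"dy":-2.1,"dz":0,"twist":0},{"dx":0,"dy":-2.7,"dz":0,"twist":0},{"dx":0,"dy":-2.9,"dz":0,"twist":0},{"dx":0,"dy":-3,"dz":0,"twist":0}]';python3 -m pendant '[{"dx":0,"dy":-0.1,"dz":0,"twist":0},{"dx":0,"dy":-0.2,"dz":0,"twist":0},{"dx":0,"dy":-0.3,"dz":0,"twist":0}]'; python3 -c "
from h import *
where()"
```

```text
time: 7.68
eef_pos: [0.6071, 0.0323, 0.0122]
tcp_rot: [0.999, 0.035, -0.0, 0.0]
contact_force: [0.2, -1.2, -0.8]
opening: 0.003
finger_force: 0.4
time: 8.05
eef_pos: [0.6069, 0.0351, 0.0123]
tcp_rot: [0.999, 0.035, 0.0, -0.0]
contact_force: [-0.2, -0.8, -1.2]
opening: 0.003
finger_force: 0.4
jig -54.2 -164.5 z 12.3 F [-0.2 -0.8 -1.2]
```

```bash
python3 -m pendant '[{"dx":0,"dy":-0.15,"dz":0,"twist":0},{"dx":0,"dy":-0.3,"dz":0,"twist":0},{"dx":0,"dy":-0.3,"dz":0,"twist":0}]'; python3 -c "
from h import *
where()
c=ctrl.read_camera('top');cv2.imwrite('pics/t5.png',cv2.resize(c['img'][200:280,220:320,::-1],None,fx=6,fy=6))"
```

```text
time: 8.43
eef_pos: [0.6071, 0.0376, 0.0125]
tcp_rot: [0.999, 0.035, 0.0, 0.001]
contact_force: [0.4, -3.2, -1.1]
opening: -0.001
finger_force: 1.8
jig -53.8 -162.0 z 12.5 F [ 0.4 -3.2 -1.1]
```

View pics/t5.png

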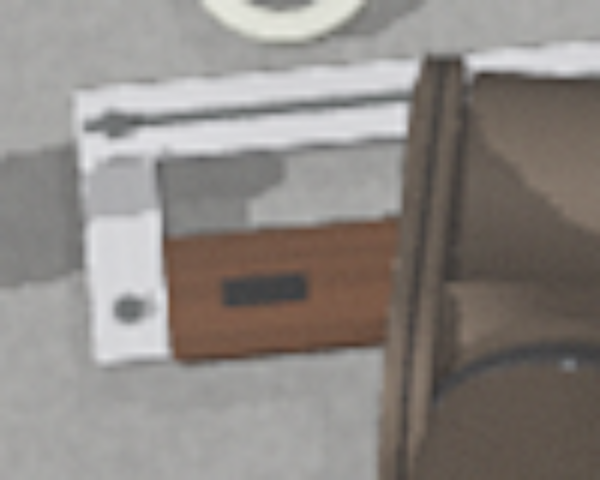

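The rail's end butts the end stop (px 165,295), about 30 mm still off the fence. I'll go round to the robot's side and push it with both fingers.

```bash
python3 -m pendant '[{"dx":0,"dy":0.8,"dz":0,"twist":0},{"dx":0,"dy":1.2,"dz":-2,"twist":0},{"dx":0,"dy":1.2,"dz":-7,"twist":0},{"dx":-4,"dy":-2,"dz":-7,"twist":0},{"dx":-6.6,"dy":-6,"dz":-7,"twist":0},{"dx":-6.6,"dy":-8.4,"dz":-7,"twist":0},{"dx":-6.6,"dy":-8.4,"dz":-7,"twist":0},{"dx":-6.6,"dy":-8.4,"dz":-7,"twist":0}]'; python3 -m pendant '[{"dx":0,"dy":0,"dz":2,"twist":0},{"dx":0,"dy":0,"dz":4,"twist":0},{"dx":0,"dy":0,"dz":4,"twist":0}]' 70
python3 - <<'E'
from h import *
where();go(-62,-78,5)
c=ctrl.read_camera("top");rail(c,(225,200,340,262))
E
```

```text
time: 9.48
eef_pos: [0.5357, 0.117, 0.0833]
tcp_rot: [0.999, 0.035, 0.001, 0.0]
contact_force: [0.8, 0.4, -0.2]
opening: -0.001
finger_force: 0.0
time: 9.85
eef_pos: [0.534, 0.1163, 0.0409]
tcp_rot: [0.999, 0.034, -0.002, 0.0]
contact_force: [0.3, 0.3, -0.1]
opening: 0.633
finger_force: 0.0
jig -121.2 -78.4 z 40.9 F [ 0.3  0.3 -0.1]
t 9.85 shift cm [ 5.94 -0.05  3.56] twist -0.1
rail size [150.9  48.1] corners jig [[-82.6, -147.9], [-34.7, -152.5], [-20.4, -2.3], [-68.3, 2.3]]
```

```bash
python3 -m pendant '[{"dx":0,"dy":0,"dz":2.5,"twist":0},{"dx":0,"dy":0,"dz":3.6,"twist":0},{"dx":1,"dy":0,"dz":3.6,"twist":0},{"dx":2,"dy":0,"dz":3.6,"twist":0},{"dx":2.8,"dy":0,"dz":3.6,"twist":0},{"dx":3.5,"dy":0,"dz":3.6,"twist":0},{"dx":4.2,"dy":0,"dz":3.6,"twist":0},{"dx":4.8,"dy":0,"dz":3.6,"twist":0},{"dx":5.3,"dy":0,"dz":3.6,"twist":0},{"dx":5.5,"dy":0,"dz":3.6,"twist":0}]'; python3 -m pendant '[{"dx":0.2,"dy":0,"dz":0,"twist":0},{"dx":0.4,"dy":0,"dz":0,"twist":0}]'; python3 -c "
from h import *
where()"
```

```text
time: 11.15
eef_pos: [0.5901, 0.1212, 0.0063]
tcp_rot: [0.999, 0.035, -0.0, 0.0]
contact_force: [-1.3, -0.0, 1.2]
opening: 0.703
finger_force: 0.7
time: 11.4
eef_pos: [0.5939, 0.1215, 0.0062]
tcp_rot: [0.999, 0.035, -0.0, 0.0]
contact_force: [-1.4, -0.5, -0.5]
opening: 0.699
finger_force: 0.6
jig -61.2 -77.4 z 6.2 F [-1.4 -0.5 -0.5]
```

```bash
python3 -m pendant '[{"dx":0.1,"dy":0,"dz":0,"twist":0},{"dx":0.2,"dy":0,"dz":0,"twist":0},{"dx":0.2,"dy":0,"dz":0,"twist":0}]';  python3 -m pendant '[{"dx":0.1,"dy":0,"dz":0,"twist":0},{"dx":0.2,"dy":0,"dz":0,"twist":0},{"dx":0.2,"dy":0,"dz":0,"twist":0}]'; python3 -c "
from h import *
where()"
```

```text
time: 11.78
eef_pos: [0.5955, 0.1215, 0.0062]
tcp_rot: [0.999, 0.035, -0.001, 0.0]
contact_force: [-2.9, -0.3, 1.1]
opening: 0.697
finger_force: 1.4
time: 12.15
eef_pos: [0.5954, 0.1216, 0.006]
tcp_rot: [0.999, 0.035, -0.003, 0.0]
contact_force: [-8.6, -2.0, 5.0]
opening: 0.7
finger_force: 4.3
jig -59.6 -77.4 z 6.0 F [-8.6 -2.   5. ]
```

```bash
python3 -m pendant '[{"dx":0.15,"dy":0,"dz":0,"twist":0},{"dx":0.15,"dy":0,"dz":0,"twist":0}]'; python3 -m pendant '[{"dx":-1,"dy":0,"dz":0,"twist":0},{"dx":-3,"dy":0,"dz":-1,"twist":0},{"dx":-4,"dy":0,"dz":-6,"twist":0},{"dx":-4,"dy":5,"dz":-8,"twist":0},{"dx":-4,"dy":11,"dz":-8,"twist":0},{"dx":-4,"dy":17,"dz":-8,"twist":0},{"dx":-4,"dy":23,"dz":-8,"twist":0},{"dx":0,"dy":27,"dz":-8,"twist":0},{"dx":0,"dy":27,"dz":-8,"twist":0}]' 0
python3 - <<'E'
from h import *
where();go(-22.5,-338,20)
c=ctrl.read_camera("top");rail(c,(225,200,340,262));cv2.imwrite('pics/t6.png',cv2.resize(c['img'][190:280,215:415,::-1],None,fx=4,fy=4))
E
```

```text
time: 12.4
eef_pos: [0.5953, 0.1217, 0.0057]
tcp_rot: [0.999, 0.035, -0.006, 0.0]
contact_force: [-12.6, -1.9, 8.1]
opening: 0.699
finger_force: 6.3
time: 13.52
eef_pos: [0.6208, -0.1512, 0.0868]
tcp_rot: [0.999, 0.033, 0.002, 0.001]
contact_force: [-0.4, -1.3, 0.1]
opening: 0.004
finger_force: 0.0
jig -53.4 -351.3 z 86.8 F [-0.4 -1.3  0.1]
t 13.525 shift cm [ 3.05 -1.36  6.69] twist -0.2
rail size [ 50.1 148.3] corners jig [[-51.1, -0.1], [-51.0, -148.4], [-0.8, -148.4], [-1.0, -0.0]]
```

View pics/t6.png

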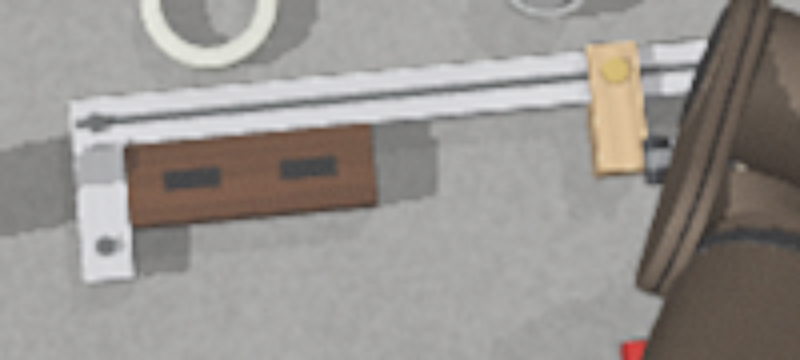

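The rail is flat against the fence and butted to the end stop (px 127,185). The stop is at (615,110). Next I'll get behind it.

```bash
python3 -m pendant '[{"dx":3,"dy":-0.4,"dz":0,"twist":0},{"dx":3,"dy":-0.4,"dz":1,"twist":0},{"dx":3,"dy":-0.4,"dz":1,"twist":0}]'; python3 -c "
from h import *
where();go(-22.5,-345,20)"
```

```text
time: 13.95
eef_pos: [0.6459, -0.14, 0.0746]
tcp_rot: [0.999, 0.035, -0.002, -0.001]
contact_force: [-0.3, 0.4, -1.0]
opening: 0.0
finger_force: 0.0
jig -27.5 -342.0 z 74.6 F [-0.3  0.4 -1. ]
t 13.95 shift cm [0.52 0.31 5.46] twist 0.1
```

```bash
python3 -m pendant '[{"dx":0.3,"dy":0.2,"dz":2.5,"twist":0},{"dx":0.3,"dy":0.2,"dz":5.4,"twist":0},{"dx":0.3,"dy":0.2,"dz":5.4,"twist":0}]'; python3 -c "
from h import *
where();go(-22.5,-200,20)"
```

```text
time: 14.32
eef_pos: [0.6476, -0.142, 0.0192]
tcp_rot: [0.999, 0.035, -0.003, -0.001]
contact_force: [0.4, -0.5, -0.6]
opening: 0.002
finger_force: 0.0
jig -25.9 -344.0 z 19.2 F [ 0.4 -0.5 -0.6]
t 14.325 shift cm [  0.34 -14.4   -0.04] twist -0.0
```

```bash
python3 -m pendant '[{"dx":0.2,"dy":-1,"dz":0,"twist":0},{"dx":0.2,"dy":-2,"dz":0,"twist":0},{"dx":0.2,"dy":-3.5,"dz":0,"twist":0},{"dx":0.2,"dy":-5,"dz":0,"twist":0},{"dx":0.2,"dy":-6.5,"dz":0,"twist":0},{"dx":0.2,"dy":-8,"dz":0,"twist":0},{"dx":0.2,"dy":-9.5,"dz":0,"twist":0},{"dx":0.2,"dy":-11,"dz":0,"twist":0},{"dx":0.2,"dy":-12.5,"dz":0,"twist":0},{"dx":0.2,"dy":-13.8,"dz":0,"twist":0}]'; python3 -m pendant '[{"dx":0,"dy":-0.3,"dz":0,"twist":0},{"dx":0,"dy":-0.5,"dz":0,"twist":0},{"dx":0,"dy":-0.6,"dz":0,"twist":0},{"dx":0,"dy":-0.6,"dz":0,"twist":0}]'; python3 -c "
from h import *
where();go(-22.5,-192,20)"
```

```text
time: 15.58
eef_pos: [0.6433, -0.0043, 0.0223]
tcp_rot: [0.999, 0.035, 0.0, -0.0]
contact_force: [2.1, -4.1, 2.9]
opening: 0.002
finger_force: 2.2
time: 16.08
eef_pos: [0.6426, 0.0005, 0.022]
tcp_rot: [0.999, 0.034, -0.0, -0.0]
contact_force: [2.1, -2.1, 1.4]
opening: 0.003
finger_force: 1.4
jig -21.0 -201.5 z 22.0 F [ 2.1 -2.1  1.4]
t 16.075 shift cm [-0.15 -0.95  0.2 ] twist -0.0
```

```bash
python3 -m pendant '[{"dx":0,"dy":-0.3,"dz":0,"twist":0},{"dx":0,"dy":-0.6,"dz":0,"twist":0},{"dx":0,"dy":-0.8,"dz":0,"twist":0},{"dx":0,"dy":-0.8,"dz":0,"twist":0}]'; python3 -m pendant '[{"dx":0,"dy":-0.1,"dz":0,"twist":0},{"dx":0,"dy":-0.2,"dz":0,"twist":0},{"dx":0,"dy":-0.2,"dz":0,"twist":0}]'; python3 -c "
from h import *
where()"
```

```text
time: 16.58
eef_pos: [0.642, 0.009, 0.022]
tcp_rot: [0.999, 0.035, -0.0, -0.0]
contact_force: [0.8, -2.1, 0.0]
opening: 0.002
finger_force: 1.2
time: 16.95
eef_pos: [0.6419, 0.0102, 0.022]
tcp_rot: [0.999, 0.035, -0.0, 0.0]
contact_force: [1.2, -5.7, -0.6]
opening: 0.002
finger_force: 2.4
jig -21.0 -191.8 z 22.0 F [ 1.2 -5.7 -0.6]
```

```bash
python3 -m pendant '[{"dx":0,"dy":-0.1,"dz":0,"twist":0},{"dx":0,"dy":-0.2,"dz":0,"twist":0},{"dx":0,"dy":-0.2,"dz":0,"twist":0}]'; python3 -m pendant '[{"dx":0,"dy":-0.1,"dz":0,"twist":0},{"dx":0,"dy":-0.2,"dz":0,"twist":0},{"dx":0,"dy":-0.2,"dz":0,"twist":0}]'; python3 -c "
from h import *
where()"
```

```text
time: 17.32
eef_pos: [0.642, 0.0102, 0.0221]
tcp_rot: [0.999, 0.035, -0.0, 0.002]
contact_force: [0.6, -10.4, -0.9]
opening: -0.001
finger_force: 5.1
time: 17.7
eef_pos: [0.642, 0.0103, 0.0222]
tcp_rot: [0.999, 0.036, -0.0, 0.004]
contact_force: [0.6, -14.8, -0.6]
opening: -0.002
finger_force: 7.7
jig -21.0 -191.7 z 22.2 F [  0.6 -14.8  -0.6]
```

Solid contact with no further motion. I'll back off along -y, lift clear and look.

```bash
python3 -m pendant '[{"dx":0,"dy":0.8,"dz":0,"twist":0},{"dx":0,"dy":3,"dz":0,"twist":0},{"dx":0,"dy":4,"dz":-4,"twist":0},{"dx":0,"dy":4,"dz":-10,"twist":0},{"dx":-5,"dy":7,"dz":-13,"twist":0},{"dx":-9,"dy":12,"dz":-13,"twist":0},{"dx":-9,"dy":17,"dz":-13,"twist":0},{"dx":-9,"dy":17,"dz":-13,"twist":0},{"dx":-9,"dy":17,"dz":-13,"twist":0}]'
python3 - <<'E'
from h import *
where()
c=ctrl.read_camera("top");rail(c,(225,200,310,262));cv2.imwrite('pics/t7.png',cv2.resize(c['img'][160:360,160:480,::-1],None,fx=2.5,fy=2.5))
E
```

```text
time: 18.82
eef_pos: [0.5638, -0.1611, 0.1522]
tcp_rot: [0.999, 0.034, -0.0, -0.001]
contact_force: [-0.1, 0.6, 0.3]
opening: -0.0
finger_force: 0.0
jig -110.8 -357.3 z 152.2 F [-0.1  0.6  0.3]
rail size [ 50.3 149.1] corners jig [[-51.3, 0.1], [-51.1, -149.0], [-0.8, -148.9], [-1.0, 0.2]]
```

View pics/t7.png

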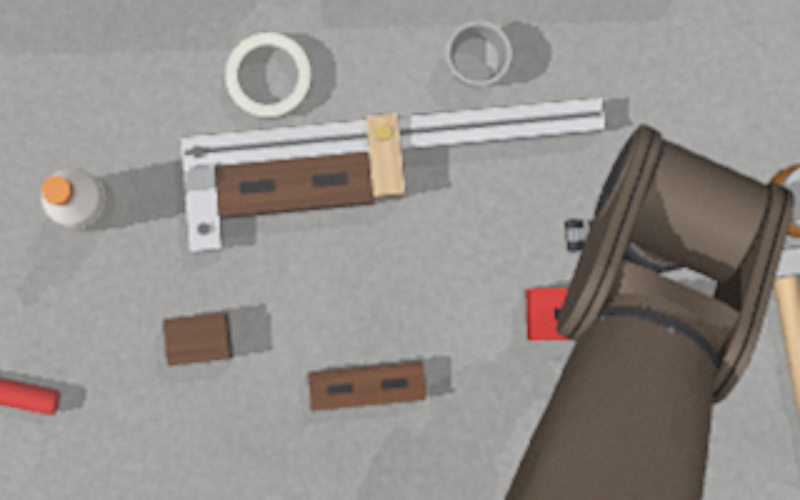

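The rail (295,185) is trapped in the corner between the end stop and the sliding stop (385,155), the bystanders in view have not moved, and the arm is clear.

```bash
python3 -c "
from plant import ctrl
print(ctrl.sign_off())"
```

```text
the job is handed in; nothing more can be done
None
```

The rail is flat against the fence and butted to the end stop, the sliding stop traps its other end, and the arm finished clear; I handed it in at about 19 s.

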